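Pack the portafilter under the case's divider flap

TASK

Lift the divider flap of the black accessory case right over until it rests against its stop, then lay the portafilter cup-up on the blue pad of the free lower bay, setting it down rather than dropping it. Then swing the flap back, without slamming it, and press it fully home. Leave the brush in its bay and do not disturb the other things on the counter.

Things in the scene. Friction and masses are not known exactly. Their poses are not given: they have to be found in the camera images.
- case: Black case fixed to the counter, 212 (own x) x 205 mm. Origin: centre of underside; x points away from the front, to the hinge side. Floor 6 mm; front and hinge walls 6 thick, 57 high; side walls 5 thick, 76 high. Under the flap: two bays 200 long (x) x 95 wide, centres y = +-50 mm, parted by a rib 5 thick, 22 above the floor. One holds the brush, the other the blue pad.
- flap (a joint): Angle of the aluminium flap: 0 shut over both bays, grows as the front edge lifts, 1.7 rad against its stop, leaning a little away from the front. Stiff hinge: stays where left (0.42 N m to turn, plus up to 0.22 for its weight). Panel 200 x 188 x 6 mm, 6 to 206 mm in front of the hinge axis; shut, underside 58 and top 64 mm above the counter.
- flap_hinge (a point): Middle of the hinge axis, which runs along the case's y: 104 mm to +x of the case origin, 58 mm up. The panel's underside lies in the plane through this axis.
- flap_bar (a point): Middle of the orange round handle bar on the flap's upper face: 10 mm thick, 80 mm long along the case's y, on two end legs, axis 28 mm above the panel's top. In flap axes 182 mm in front of the hinge axis and 34 mm above it; turns with the flap (axes as the case's when shut). The panel goes 24 mm past it and is bare on either side of it.
- pad: Blue pad, 190 x 86 x 4 mm, fixed on the floor of the free bay, long side along the case's x; origin at the centre of its underside, 6 mm above the counter, axes as the case's.
- pf_neck (a point): Middle of the portafilter's steel neck, the place to hold it: 18 mm diameter, 34 mm long along own x, axis 26 mm above the underside. The cup is on the +x side; the black handle (26 mm diameter) runs from 17 to 103 mm to -x. Overall 182 mm long, its middle 12 mm to -x of this point. Own z is up, out of the cup.
- portafilter: Portafilter, 0.3 to 0.5 kg, balanced near its cup. Origin under the centre of the steel cup (64 mm diameter, 38 mm high, open upward, 76 mm over two ears); x runs from handle to cup. It starts on the counter, cup away from the robot; packed, the cup may point to either end of the bay.
- brush: Cleaning brush, 165 mm, lying along the case's x in the other lower bay; origin at its underside. Stays there.
- jug: Steel milk jug, 84 mm across, 100 mm high; origin at the centre of its underside. Bystander.
- tamper: Tamper standing upright, 58 mm across, 88 mm high; origin under its centre. Bystander.
- cup_a: White cup, 72 mm across, 60 mm high; origin under its centre. Bystander.
- cup_b: Blue cup, 72 mm across, 60 mm high; origin under its centre. Bystander.
- bean_jar: Amber jar, 80 mm across, 120 mm high; origin under its centre. Bystander.
- scale: Flat black coffee scale, 130 x 100 x 22 mm; origin under its centre. Bystander.

How it is judged:
By the outcome, as a careful person would: the job done as asked, in the order asked, and still so for the second after the job is handed in, with the robot touching nothing.
It also fails if it takes over 72 s, if anything falls off the work surface, if the arm or the gripper's body presses on something with over 40 N, if the wrist force passes 120 N, or if a joint passes its speed limit or range.

ROBOT

A 6-joint arm with a two-finger parallel gripper is mounted at the origin on the work surface. World frame = base frame: x ahead of the robot, y to its left, z up, the work surface at z = 0. Lengths are in m, angles in rad, forces in N, time in s.
With the tool pointing down it reaches from about 0.375 to 0.9 m from the base axis. Payload 3.1 kg.
Tool frame: the origin (TCP) lies midway between the tips of the shut fingers; the grasp point (between the pads) lies 19 mm behind it; z points along the fingers, y is the line along which they close (so a half turn about z gives the same grasp; the last joint's range is limited). The gripper opens to 85 mm and grips with 20 to 120 N. Pads are 22 mm wide; open, the fingers measure 114 mm over their backs; the gripper's body (76 mm by 85 mm) begins 54 mm behind the grasp point. The pads swing forward as they close: fully open they stand 13 mm farther back than shut.
Start: joints at [1.151, 0.527, 1.433, -0, 1.181, -0.178], TCP at [0.149, 0.607, 0.231] pointing down, gripper open.
Joint ranges: [-3.08, 3.08], [-0.75, 2.2], [0.22, 2.44], [-1.43, 4.57], [0, 2.65], [-2.85, 2.85]. Speed limits (rad/s): [2.79, 2.79, 3.14, 3.14, 3.14, 3.14].

INTERFACE

Orientations are given as a unit quaternion [x, y, z, w].
In Python, from station import manip gives the robot as it stands.
- The arm moves only by the tool step_arm, never from a script. Its argument "targets" is text: rows parted by semicolons, each of 4 numbers parted by spaces: the shift along the tool's x, y, z in mm, then the turn about the tool's z in degrees. A call has 1 to 12 rows; each row is the pose to reach, as a shift and turn from the pose commanded when the call began, along the tool's axes at that moment; what a row does not reach only later rows make up. A row lasts 1/10 s, in which the tool goes at most 50 mm and 8.59 degrees, less where a joint would pass 70% of its speed; a pose out of reach is approached as far as the arm can. A call with a gripper value outside its range is refused whole. "gripper" is the closure, from 0 (fully open) to 1 (shut), set as the call begins (left out, the last holds). The fingers move at their own pace and stop on an object; "squeeze" is the grip in N (left out, the last holds). Time passes only in rows, so rows that repeat a pose let the fingers close. It gives the time, the measured TCP pose, the force, the opening and the grip force at its end, in the units of the state.
- manip.sense(): the state, without advancing time (a new reading comes with each control period).
- manip.snapshot(name): name is "scene" or "top" or "wrist"; returns the picture (420x560x3 uint8, red, green, blue); there is no depth.
- manip.get_calibration(name): a dict with "fov_y" (degrees; the focal length in pixels is half the picture's height over the tangent of half this angle, whatever the lens; pixels are square), "cx", "cy" (the principal point, pixels), "extrinsics" (4x4, takes a point from camera to world coordinates); the wrist camera has in their place "tool_from_camera" (4x4, takes a point from camera to tool coordinates, whose origin is the TCP and whose axes are the flange's). Camera axes: x right, y down, z forward; pixel columns grow to the right and rows downward; lengths in m; the calibration is good to about 2 mm. A picture is of the moment at which its call begins: read the wrist's pose just before it. get_calibration takes no time and is no camera call.
- manip.sign_off(): hands the job in; it is judged then, once.
Trained networks look in the newest picture that a camera, given by its name, has taken for a name from the list of things; names that differ only in an ending like _2 or _b are one class to them, and where a whole thing is asked for, a point or a joint stands for the part that bears it (a point fixed in the world has none). Each returns a list of dicts, best first, with "p" (0 to 1); they miss things now and then, are a little off and sometimes report something else, mostly with a low value. They report only what shows in the picture. A call takes as long as a camera call.
- manip.recognise(camera, query): "position" ([column, row] in pixels, amid what is visible of it).
- manip.masks_of(camera, query): "pixels" (420x560 bool, what is visible of it) and "position" ([column, row] in pixels, amid what is visible of it).
- manip.mark_of(camera, query): "position" ([column, row] in pixels: a listed point, or the origin of a listed thing).
The state is a dict: "t": time; "q": joint angles; "qd": joint speeds; "tau": joint torques, N m; "tcp_pos": TCP position; "tool_rot": TCP orientation; "force": force on the tool from outside, world axes, zero at the start; "ft_torque": the same for the moment, N m; "finger_gap": opening from 0.0 (shut) to 1.0 (fully open); "gripper_force": force on a finger pad.
Only numpy, scipy, OpenCV 4.12 (cv2) and the standard library are available. Lean on these libraries where they do the work, as an engineer would, in place of code of your own. Each camera call takes 0.05 s, during which the arm holds its last target. There are 200 camera calls.

## Working session

There is one attempt and no reset: what is moved stays moved. The work goes in short steps, Python scripts to look and compute and a tool call to move; the robot and the scene stay as the last step left them, time stands still between calls to the robot, and variables do not carry over. Pictures are saved under pics/ and viewed, at most 10 in all, crops included, and the job is handed in when it is done.

Besides the shell and the picture viewer there is one more tool, called after "Emit:" by a JSON object that holds its "fn" and its "kwargs". step_arm: Moves the arm, as the interface text tells. Its arguments: {"type":"object","properties":{"targets":{"type":"string"},"gripper":{"type":"number"},"squeeze":{"type":"number"}},"required":["targets"]}

```bash
mkdir -p pics; ls; cat > h.py <<'E'
import numpy as np, cv2
from station import manip
from scipy.spatial.transform import Rotation as R
def cam(n, s=None):
    c=manip.get_calibration(n); f=210/np.tan(np.radians(c['fov_y']/2))
    if 'extrinsics' in c: T=np.array(c['extrinsics'])
    else:
        s=s or manip.sense(); W=np.eye(4); W[:3,:3]=R.from_quat(s['tool_rot']).as_matrix(); W[:3,3]=s['tcp_pos']
        T=W@np.array(c['tool_from_camera'])
    return f,c['cx'],c['cy'],T
def ray(n,p,z,s=None):
    f,cx,cy,T=cam(n,s); d=T[:3,:3]@np.array([(p[0]-cx)/f,(p[1]-cy)/f,1]); o=T[:3,3]
    return o+d*(z-o[2])/d[2]
def proj(n,P,s=None):
    f,cx,cy,T=cam(n,s); q=np.linalg.inv(T)@np.append(P,1); return np.array([cx+f*q[0]/q[2],cy+f*q[1]/q[2]])
def snap(n,fn):
    s=manip.sense(); im=manip.snapshot(n); cv2.imwrite('pics/'+fn,np.ascontiguousarray(im[:,:,::-1])); return s,im
E
python3 - <<'E'
from h import *
s,_=snap('scene','s1.png'); snap('top','t1.png')
print(manip.get_calibration('top'));print(manip.get_calibration('scene'));print(manip.get_calibration('wrist')); print(s)
for n in ['flap_bar','flap_hinge','case','pf_neck','portafilter','brush','pad','jug','tamper','cup_a','bean_jar','scale']:
  for c in ['top','scene']:
    z={'flap_bar':.092,'flap_hinge':.058,'pf_neck':.026,'brush':.006,'pad':.006}.get(n,0)
    print(n,c,[(np.round(d['position']),round(d['p'],2),np.round(ray(c,d['position'],z),3)[:2]) for d in manip.mark_of(c,n)[:2]])
E
python3 -c "
import cv2,numpy as np
a=cv2.imread('pics/s1.png');b=cv2.imread('pics/t1.png');print(a.shape)"
```

```text
pics
{'fov_y': 56.83125459934899, 'cx': 282.89387838928087, 'cy': 209.1449383570617, 'extrinsics': array([[ 0.02725344, -0.98543376,  0.16786174,  0.34260254],
       [-0.99949701, -0.02413878,  0.02056786, -0.05349668],
       [-0.01621628, -0.16833785, -0.98559596,  1.25878454],
       [ 0.        ,  0.        ,  0.        ,  1.        ]])}
{'fov_y': 49.24108336859955, 'cx': 282.1004678291931, 'cy': 212.32727119443766, 'extrinsics': array([[ 0.17170207,  0.61115563, -0.77266241,  1.38055789],
       [ 0.9851001 , -0.09870546,  0.14083684, -0.20565269],
       [ 0.00980723, -0.78533179, -0.61899741,  0.78279199],
       [ 0.        ,  0.        ,  0.        ,  1.        ]])}
{'fov_y': 63.54068150656222, 'cx': 282.2386539296338, 'cy': 213.61378043951245, 'tool_from_camera': array([[ 6.00748912e-05, -9.50737987e-01, -3.09995606e-01,
         8.00193902e-02],
       [ 9.99999929e-01,  1.72695340e-04, -3.35853578e-04,
         5.97404651e-04],
       [ 3.72843552e-04, -3.09995564e-01,  9.50737930e-01,
        -1.43311603e-01],
       [ 0.00000000e+00,  0.00000000e+00,  0.00000000e+00,
 
[... 1767 characters left out ...]
[(array([234., 294.]), 0.83, array([ 0.68 , -0.185]))]
tamper top [(array([387., 184.]), 0.51, array([ 0.65 , -0.369]))]
tamper scene [(array([152., 300.]), 0.75, array([ 0.667, -0.366]))]
cup_a top [(array([155., 214.]), 0.98, array([0.53 , 0.393])), (array([166., 255.]), 0.93, array([0.396, 0.348]))]
cup_a scene [(array([416., 196.]), 0.91, array([0.388, 0.369])), (array([450., 224.]), 0.58, array([0.526, 0.408]))]
bean_jar top [(array([165., 172.]), 0.64, array([0.675, 0.372]))]
bean_jar scene [(array([464., 268.]), 0.73, array([0.686, 0.368]))]
scale top [(array([418., 265.]), 0.79, array([ 0.388, -0.463]))]
scale scene [(array([119., 222.]), 0.88, array([ 0.376, -0.465]))]
(420, 560, 3)
```

View pics/t1.png

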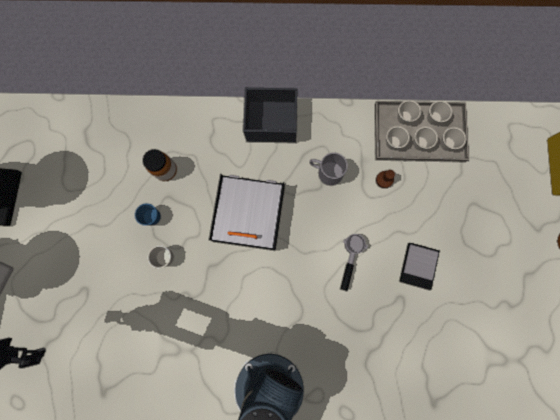

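View pics/s1.png

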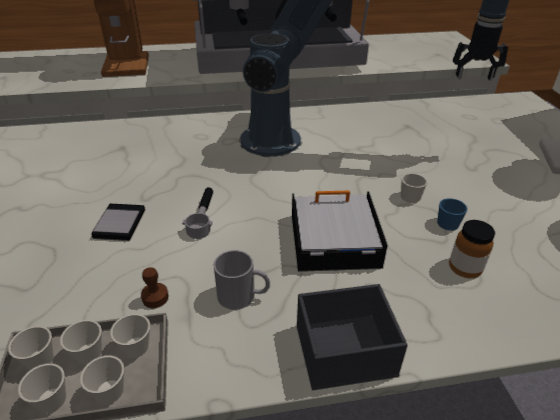

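The top view shows the shut case at (247,212) with the orange bar at (243,235), and the portafilter at (352,260). The scene view agrees. The networks' second guesses (jug and cup) can be ignored. I'll go above the bar first.

```bash
cat >> h.py <<'E'
def go(x,y,z,yaw):  # TCP target world (m) and tool-x heading (deg) -> tool shift mm and turn deg
    s=manip.sense(); M=R.from_quat(s['tool_rot']).as_matrix()
    d=M.T@(np.array([x,y,z])-s['tcp_pos'])*1000
    cur=np.degrees(np.arctan2(M[1,0],M[0,0])); t=(cur-yaw+180)%360-180
    print('shift',np.round(d,1),'turn',round(t,1),'cur yaw',round(cur,1),'pos',np.round(s['tcp_pos'],4),'q6',round(s['q'][5],2))
E
python3 - <<'E'
from h import *
go(.46,.085,.26,86)
E
```

```text
shift [-426.5 -432.7  -28.7] turn 80.2 cur yaw 166.2 pos [0.149  0.6069 0.2313] q6 -0.18
```

Emit:
{"fn": "step_arm", "kwargs": {"targets": "-20 -20 -15 4;-60 -60 -29 11;-95 -95 -29 19;-130 -130 -29 27;-165 -165 -29 35;-200 -200 -29 43;-235 -240 -29 51;-270 -275 -29 59;-305 -310 -29 67;-340 -345 -29 75;-375 -380 -29 80;-405 -412 -29 80"}}

```text
t: 2.5
tcp_pos: [0.4446, 0.1092, 0.2607]
tool_rot: [0.731, 0.683, 0.001, 0.0]
force: [0.6, 1.2, -0.0]
finger_gap: 1.0
gripper_force: 0.0
```

Emit:
{"fn": "step_arm", "kwargs": {"targets": "-20 20 0 0;-20 20 0 0;-20 20 0 0;-20 20 0 0", "gripper": 0.5}}

```text
t: 2.9
tcp_pos: [0.4611, 0.0906, 0.2602]
tool_rot: [0.73, 0.684, -0.0, -0.001]
force: [0.4, -0.4, 0.5]
finger_gap: 0.497
gripper_force: 0.0
```

```bash
python3 - <<'E'
from h import *
s,im=snap('wrist','w1.png')
print(s['t'],s['tcp_pos'],s['finger_gap'])
for n,z in [('flap_bar',.092),('flap_hinge',.058),('case',0)]:
    print(n,[(np.round(d['position']),round(d['p'],2),np.round(ray('wrist',d['position'],z,s),4)[:2]) for d in manip.mark_of('wrist',n)[:2]])
hsv=cv2.cvtColor(im,cv2.COLOR_RGB2HSV); m=((hsv[...,0]<18)&(hsv[...,1]>150)&(hsv[...,2]>90)).astype(np.uint8)
n,l,st,c=cv2.connectedComponentsWithStats(m); k=1+np.argmax(st[1:,4]); p=np.argwhere(l==k)[:,::-1].astype(np.float32)
r=cv2.minAreaRect(p); print(r, st[k]); b=cv2.boxPoints(r); W=np.array([ray('wrist',q,.095,s) for q in b]); print(np.round(W,4), W.mean(0))
go(.46,.085,.26,86)
E
```

```text
2.9 [0.46113076 0.0906477  0.26015689] 0.4974378896428446
flap_bar [(array([286., 398.]), 0.42, array([ 0.449 , -0.1584]))]
flap_hinge [(array([454., 190.]), 0.86, array([0.6395, 0.0727]))]
case [(array([347., 174.]), 0.76, array([0.5378, 0.085 ]))]
((281.726806640625, 187.51031494140625), (9.399385452270508, 95.12904357910156), 2.6025619506835938) [276 140  13  96 843]
[[0.4506 0.049  0.095 ]
 [0.461  0.1397 0.095 ]
 [0.4693 0.1388 0.095 ]
 [0.4597 0.048  0.095 ]] [0.46014664 0.09385027 0.095     ]
shift [-6.  -1.1  0.4] turn 0.3 cur yaw 86.3 pos [0.4615 0.0909 0.2604] q6 0.02
```

View pics/w1.png

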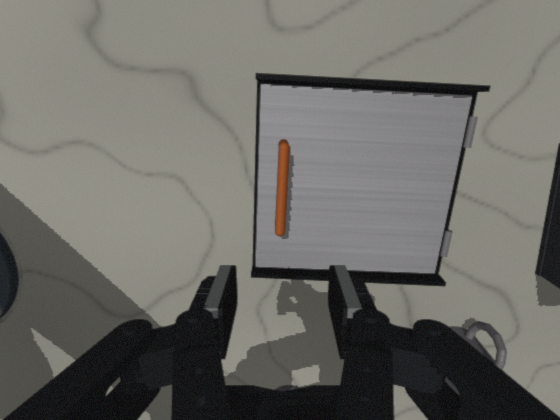

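```bash
python3 - <<'E'
from h import *
go(.460,.093,.076,83.6)
E
```

```text
shift [  2.   -1.6 184.4] turn 2.7 cur yaw 86.3 pos [0.4615 0.0909 0.2604] q6 0.02
```

Emit:
{"fn": "step_arm", "kwargs": {"targets": "2 -1.6 20 2.7;2 -1.6 55 2.7;2 -1.6 90 2.7;2 -1.6 125 2.7;2 -1.6 155 2.7;2 -1.6 172 2.7;2 -1.6 180 2.7;2 -1.6 184 2.7;2 -1.6 184 2.7;2 -1.6 184 2.7"}}

```text
t: 4.1
tcp_pos: [0.4614, 0.0921, 0.0772]
tool_rot: [0.746, 0.666, 0.001, 0.001]
force: [0.2, 0.3, 0.9]
finger_gap: 0.497
gripper_force: 0.0
```

Emit:
{"fn": "step_arm", "kwargs": {"targets": "0 0 0 0;0 0 0 0;0 0 0 0;0 0 0 0;0 0 0 0;0 0 0 0", "gripper": 1, "squeeze": 30}}

```text
t: 4.7
tcp_pos: [0.4601, 0.0921, 0.0763]
tool_rot: [0.746, 0.666, -0.0, -0.0]
force: [-1.9, 0.4, 1.5]
finger_gap: 0.106
gripper_force: 29.3
```

```bash
python3 - <<'E'
from h import *
go(.460,.093,.076,83.6); s=manip.sense(); print(s['finger_gap']*85,s['force'],s['gripper_force'])
# arc rows, tool frame: bar pos relative to start; tool y sign
M=R.from_quat(s['tool_rot']).as_matrix(); print(M.round(3))
for a in range(0,100,4):
    t=np.radians(a); x=182-(182*np.cos(t)-34*np.sin(t)); z=182*np.sin(t)+34*np.cos(t)-34
    print(a,round(x,1),round(z,1))
E
```

```text
shift [ 0.9 -0.2  0.3] turn -0.1 cur yaw 83.5 pos [0.4601 0.0921 0.0763] q6 0.07
9.018377194442678 [-1.92048848  0.41301491  1.45979591] 29.307871162891388
[[ 0.113  0.994 -0.001]
 [ 0.994 -0.113  0.   ]
 [-0.    -0.001 -1.   ]]
0 0.0 0.0
4 2.8 12.6
8 6.5 25.0
12 11.0 37.1
16 16.4 48.8
20 22.6 60.2
24 29.6 71.1
28 37.3 81.5
32 45.7 91.3
36 54.7 100.5
40 64.4 109.0
44 74.7 116.9
48 85.5 124.0
52 96.7 130.4
56 108.4 135.9
60 120.4 140.6
64 132.8 144.5
68 145.3 147.5
72 158.1 149.6
76 171.0 150.8
80 183.9 151.1
84 196.8 150.6
88 209.6 149.1
92 222.3 146.7
96 234.8 143.4
```

Emit:
{"fn": "step_arm", "kwargs": {"targets": "0 0.6 -3 0;0 1.8 -8.5 0;0 3.5 -15 0;0 6.5 -25 0;0 11 -37 0;0 16.4 -48.8 0;0 22.6 -60.2 0;0 29.6 -71.1 0;0 37.3 -81.5 0;0 45.7 -91.3 0;0 50 -96 0;0 50 -96 0"}}

```text
t: 5.9
tcp_pos: [0.5106, 0.0862, 0.1734]
tool_rot: [0.746, 0.666, 0.0, 0.0]
force: [-3.4, 0.7, 5.5]
finger_gap: 0.104
gripper_force: 30.0
```

Emit:
{"fn": "step_arm", "kwargs": {"targets": "0 6 6 0;0 9 -9 0;0 14.4 -13 0;0 24.7 -20.9 0;0 35.5 -28 0;0 46.7 -34.4 0;0 58.4 -40 0;0 70.4 -44.6 0;0 82.8 -48.5 0;0 95.3 -51.5 0;0 100 -52.5 0;0 100 -52.5 0"}}

```text
t: 7.1
tcp_pos: [0.6114, 0.0746, 0.2262]
tool_rot: [0.746, 0.666, 0.001, 0.001]
force: [-2.4, -0.9, 5.2]
finger_gap: 0.102
gripper_force: 31.2
```

Emit:
{"fn": "step_arm", "kwargs": {"targets": "0 0 0 0;0 0 0 0;0 0 -10 0;0 0 -30 0;0 0 -55 0;0 0 -65 0;0 -20 -65 0;0 -50 -65 0;0 -80 -65 0;0 -100 -65 0;0 -105 -65 0;0 -105 -65 0", "gripper": 0.78}}

```text
t: 8.3
tcp_pos: [0.5055, 0.087, 0.2902]
tool_rot: [0.746, 0.666, 0.0, 0.0]
force: [1.2, 0.7, 0.1]
finger_gap: 0.222
gripper_force: 0.0
```

```bash
python3 - <<'E'
from h import *
s,im=snap('scene','s2.png'); print(s['tcp_pos'],s['finger_gap'],s['force'])
cv2.imwrite('pics/s2c.png',cv2.resize(np.ascontiguousarray(im[60:300,200:480,::-1]),None,fx=2.4,fy=2.4))
E
```

```text
[0.50550192 0.08696963 0.29017563] 0.2223785716357929 [1.15320922 0.7203369  0.06462385]
```

View pics/s2c.png

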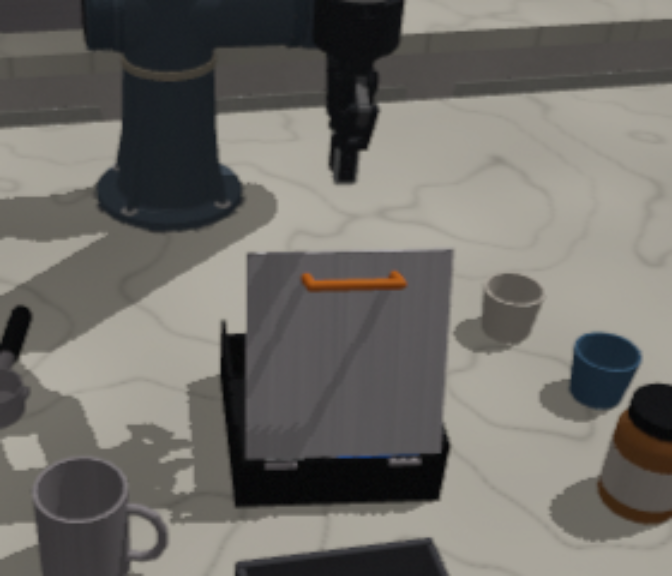

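The flap stands at about 70° (bar at (354,283) in the crop), with the gripper clear in front of it. Next I'll lower the shut fingers and push the flap to its stop.

Emit:
{"fn": "step_arm", "kwargs": {"targets": "0 0 20 0;0 0 50 0;0 0 65 0;0 15 65 0;0 35 65 0;0 50 65 0;0 62 65 0;0 74 64 0;0 86 63 0;0 98 62 0;0 110 61 0;0 120 60 0", "gripper": 1}}

```text
t: 9.55
tcp_pos: [0.6252, 0.0731, 0.2291]
tool_rot: [0.746, 0.666, -0.001, -0.001]
force: [-1.5, 0.4, -1.7]
finger_gap: 0.004
gripper_force: 1.0
```

Emit:
{"fn": "step_arm", "kwargs": {"targets": "0 4 0 0;0 8 0 0;0 12 0 0;0 15 0 0;0 18 0 0;0 21 0 0"}}

```text
t: 10.15
tcp_pos: [0.6455, 0.071, 0.2298]
tool_rot: [0.746, 0.666, -0.0, -0.0]
force: [-1.8, -0.1, -1.3]
finger_gap: -0.0
gripper_force: 1.1
```

Emit:
{"fn": "step_arm", "kwargs": {"targets": "0 2 0 0;0 4 0 0;0 6 0 0;0 8 0 0;0 8 0 0"}}

```text
t: 10.65
tcp_pos: [0.6509, 0.0704, 0.2298]
tool_rot: [0.746, 0.666, -0.002, -0.002]
force: [-8.1, 0.3, 1.6]
finger_gap: 0.005
gripper_force: 4.2
```

Emit:
{"fn": "step_arm", "kwargs": {"targets": "0 2 0 0;0 3 0 0;0 3 0 0;0 -5 0 0;0 -15 -20 0;0 -40 -50 0;0 -60 -60 0;0 -60 -60 0"}}

```text
t: 11.45
tcp_pos: [0.5944, 0.0771, 0.2931]
tool_rot: [0.746, 0.666, 0.003, 0.003]
force: [-0.2, -0.4, 0.1]
finger_gap: -0.003
gripper_force: 0.0
```

```bash
python3 - <<'E'
from h import *
s,im=snap('scene','s3.png'); snap('top','t3.png'); print(s['t'],s['force'])
for c in ['scene','top']:
  print('hinge',proj(c,[.641,.073,.058]))
  for n,z in [('flap_bar',.058+.147),('pf_neck',.026),('portafilter',0),('pad',.006),('brush',.006)]:
    print(n,c,[(np.round(d['position']),round(d['p'],2),np.round(ray(c,d['position'],z),3)[:2]) for d in manip.mark_of(c,n)[:2]])
t=1.7; cx=np.array([np.cos(-.112),np.sin(-.112),0])
for t in (1.5,1.6,1.7): print(t,[np.round(proj(c,np.array([.641,.073,.058])+cx*(-.182*np.cos(t)+.034*np.sin(t))+[0,0,.182*np.sin(t)+.034*np.cos(t)]),1) for c in ['scene','top']])
go(.41,-.235,.22,155)
E
```

```text
11.45 [-0.17627459 -0.41548482  0.07158999]
hinge [342.83938717 251.13569948]
flap_bar scene [(array([354., 206.]), 0.68, array([0.662, 0.076]))]
pf_neck scene [(array([204., 214.]), 0.81, array([ 0.41 , -0.239])), (array([412., 196.]), 0.39, array([0.42 , 0.339]))]
portafilter scene [(array([196., 228.]), 0.63, array([ 0.435, -0.262]))]
pad scene []
brush scene []
hinge [251.86387647 179.32737252]
flap_bar top []
pf_neck top [(array([351., 258.]), 0.61, array([ 0.403, -0.246]))]
portafilter top [(array([357., 245.]), 0.58, array([ 0.446, -0.269]))]
pad top [(array([232., 210.]), 0.96, array([0.549, 0.139]))]
brush top [(array([264., 212.]), 0.96, array([0.544, 0.034]))]
1.5 [array([352.9, 191.7]), array([246.6, 155.4])]
1.6 [array([354.4, 198.3]), array([247.8, 149.4])]
1.7 [array([355.8, 205.6]), array([249. , 143.8])]
shift [-330.6 -147.5   69.5] turn -71.5 cur yaw 83.5 pos [0.594  0.0767 0.2894] q6 0.06
```

Emit:
{"fn": "step_arm", "kwargs": {"targets": "-20 -10 0 -7;-50 -25 10 -14;-85 -40 20 -21;-120 -56 30 -29;-155 -72 40 -37;-190 -88 40 -45;-225 -104 40 -53;-260 -120 40 -60;-290 -132 40 -67;-315 -142 40 -71;-328 -147 40 -71;-330 -148 40 -71", "gripper": 0.3}}

```text
t: 13.25
tcp_pos: [0.4093, -0.2356, 0.2499]
tool_rot: [0.223, 0.975, -0.0, 0.0]
force: [0.2, 1.8, -0.7]
finger_gap: 0.703
gripper_force: 0.0
```

Emit:
{"fn": "step_arm", "kwargs": {"targets": "0 0 0 0;0 0 0 0"}}

```text
t: 13.45
tcp_pos: [0.4099, -0.2333, 0.2498]
tool_rot: [0.22, 0.975, 0.0, -0.0]
force: [-0.5, 0.2, -0.7]
finger_gap: 0.7
gripper_force: 0.0
```

```bash
python3 - <<'E'
from h import *
s,im=snap('wrist','w2.png'); print(s['t'],s['tcp_pos'])
for n,z in [('pf_neck',.026),('portafilter',0)]:
    print(n,[(np.round(d['position']),round(d['p'],2),np.round(ray('wrist',d['position'],z,s),4)[:2]) for d in manip.mark_of('wrist',n)[:2]])
m=manip.masks_of('wrist','portafilter')[0]['pixels']; p=np.argwhere(m)[:,::-1]
W=np.array([ray('wrist',q,.026,s)[:2] for q in p]); W0=W.mean(0); u=np.linalg.svd(W-W0,full_matrices=False)[2][0]; print(m.sum(),W0,np.degrees(np.arctan2(u[1],u[0])), np.ptp((W-W0)@u))
go(.41,-.235,.22,155)
E
```

```text
13.45 [ 0.40988483 -0.23330437  0.24977598]
pf_neck [(array([267., 177.]), 0.7, array([ 0.4006, -0.2468]))]
portafilter [(array([274., 210.]), 0.64, array([ 0.4451, -0.2601]))]Traceback (most recent call last):
  File "<stdin>", line 6, in <module>
  File "h.py", line 12, in ray
    f,cx,cy,T=cam(n,s); d=T[:3,:3]@np.array([(p[0]-cx)/f,(p[1]-cy)/f,1]); o=T[:3,3]
              ~~~^^^^^
  File "h.py", line 5, in cam
    c=manip.get_calibration(n); f=210/np.tan(np.radians(c['fov_y']/2))
ValueError: time passes only in moves, steps and waits
```

View pics/w2.png

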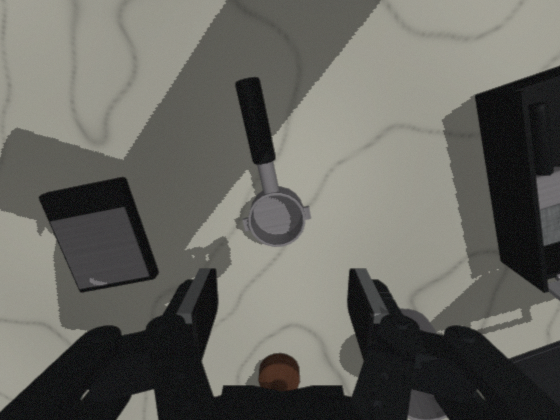

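```bash
python3 - <<'E'
from h import *
s=manip.sense()
P=[ray('wrist',q,.026,s) for q in [(247,80),(264,162),(267,178)]]
for a in P: print(a.round(4))
e=P[1]-P[0]; print(np.degrees(np.arctan2(e[1],e[0])),np.linalg.norm(e), np.linalg.norm(P[2]-P[1]))
C=ray('wrist',(275.5,216),.038,s);print('cup rim ctr',C.round(4)); e=C-P[0]; print(np.degrees(np.arctan2(e[1],e[0])))
u=e/np.hypot(*e[:2]); n=P[1]+.017*u; print('neck',n.round(4))
go(n[0],n[1],.009,180+np.degrees(np.arctan2(e[1],e[0])))
E
```

```text
[ 0.3024 -0.2214  0.026 ]
[ 0.3841 -0.2427  0.026 ]
[ 0.4013 -0.2476  0.026 ]
-14.651418182883084 0.08440994298153813 0.01790886015028602
cup rim ctr [ 0.4416 -0.2563  0.038 ]
-14.116080407812941
neck [ 0.4006 -0.2469  0.0274]
shift [  2.6 -16.1 240.8] turn -11.3 cur yaw 154.6 pos [ 0.4098 -0.2335  0.2498] q6 -1.88
```

Emit:
{"fn": "step_arm", "kwargs": {"targets": "2 -5 10 -4;2.6 -12 35 -9;2.6 -16 70 -11.3;2.6 -16 110 -11.3;2.6 -16 150 -11.3;2.6 -16 185 -11.3;2.6 -16 210 -11.3;2.6 -16 225 -11.3;2.6 -16 234 -11.3;2.6 -16 240 -11.3;2.6 -16 240 -11.3;2.6 -16 240 -11.3"}}

```text
t: 14.85
tcp_pos: [0.4007, -0.2479, 0.0104]
tool_rot: [0.123, 0.992, -0.0, 0.0]
force: [0.8, 1.4, -0.2]
finger_gap: 0.696
gripper_force: 0.0
```

Emit:
{"fn": "step_arm", "kwargs": {"targets": "0 0 0 0;0 0 0 0;0 0 0 0;0 0 0 0;0 0 0 0;0 0 0 0;0 0 0 0", "gripper": 1, "squeeze": 70}}

```text
t: 15.55
tcp_pos: [0.4003, -0.2475, 0.0104]
tool_rot: [0.124, 0.992, -0.0, 0.0]
force: [-0.3, 0.9, 5.2]
finger_gap: 0.185
gripper_force: 68.0
```

Emit:
{"fn": "step_arm", "kwargs": {"targets": "0 0 -3 0;0 0 -10 0;0 0 -25 0;0 0 -50 0;0 0 -85 0;0 0 -120 0;0 0 -150 0;0 0 -170 0;0 0 -180 0;0 0 -180 0;0 0 -180 0"}}

```text
t: 16.65
tcp_pos: [0.3995, -0.247, 0.189]
tool_rot: [0.124, 0.992, 0.001, -0.001]
force: [-0.1, 0.5, -4.0]
finger_gap: 0.185
gripper_force: 68.3
```

```bash
python3 - <<'E'
from h import *
s,im=snap('wrist','w3.png'); print(s['t'],s['tcp_pos'],s['force'],s['ft_torque'],s['finger_gap']*85)
go(.45,-.05,.19,166)
E
```

```text
16.65 [ 0.39953611 -0.24700903  0.18903777] [-0.05281263  0.46573987 -3.95852421] [ 0.06400717  0.13074964 -0.01257501] 15.72369607644836
shift [ -0.8 203.3  -1.1] turn -0.2 cur yaw 165.8 pos [ 0.3994 -0.2469  0.1886] q6 -2.12
```

View pics/w3.png

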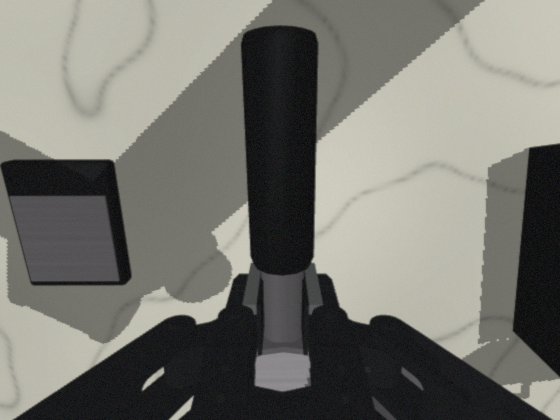

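```bash
python3 - <<'E'
from h import *
f,cx,cy,_=cam('wrist'); Ti=np.linalg.inv(np.array(manip.get_calibration('wrist')['tool_from_camera']))
def pt(x,y,z):
    q=Ti@[x,y,z,1]; return (cx+f*q[0]/q[2],cy+f*q[1]/q[2])
for pit in (-8,-4,0,4,8):
    t=np.radians(pit); c,s=np.cos(t),np.sin(t); g=lambda x,y,z:np.round(pt(c*x+s*z,y,-.017-s*x+c*z))  # positive: handle up
    print(pit,g(.103,-.013,0),g(.103,.013,0),g(.103,0,-.013),g(.017,-.013,0),g(.017,.013,0),g(.017,0,-.013))
c=np.array([.5375,.0843]); t=-.112; ex=np.array([np.cos(t),np.sin(t)]); ey=np.array([-ex[1],ex[0]])
print('pad',c+ey*.05,'neck tgt',c+ey*.05+ex*.012)
E
```

```text
-8 [246.  41.] [316.  41.] [281.  29.] [250. 262.] [312. 262.] [281. 273.]
-4 [244.  35.] [317.  35.] [280.  24.] [250. 263.] [312. 263.] [281. 276.]
0 [242.  31.] [320.  31.] [280.  22.] [249. 264.] [312. 264.] [281. 280.]
4 [239.  27.] [322.  27.] [280.  20.] [249. 265.] [313. 265.] [281. 283.]
8 [236.  24.] [325.  24.] [280.  21.] [249. 267.] [313. 267.] [281. 287.]
pad [0.5430883  0.13398673] neck tgt [0.55501311 0.13264554]
```

```bash
python3 - <<'E'
from h import *
im=cv2.imread('pics/t3.png'); h=cv2.cvtColor(im,cv2.COLOR_BGR2HSV)
m=((h[...,0]>95)&(h[...,0]<130)&(h[...,1]>120)&(h[...,2]>50)).astype(np.uint8); m[:,:190]=0; m[:,290:]=0
n,l,st,c=cv2.connectedComponentsWithStats(m); k=1+np.argmax(st[1:,4]); print(st[k])
b=cv2.boxPoints(cv2.minAreaRect(np.argwhere(l==k)[:,::-1].astype(np.float32))); W=np.array([ray('top',q,.010) for q in b]); print(W.round(4),W.mean(0))
c=np.array([.5375,.0843]); t=-.112; ex=np.array([np.cos(t),np.sin(t)]); ey=np.array([-ex[1],ex[0]])
for a,d in [(1,1),(1,-1),(-1,-1),(-1,1)]: print('exp',c+ex*a*.095+ey*(.05+d*.043))
cv2.imwrite('pics/t3c.png',cv2.resize(im[140:270,180:310],None,fx=4.5,fy=4.5,interpolation=cv2.INTER_CUBIC))
go(.555,.1327,.15,173.6)
E
```

```text
[228 184  24  59 507]
[[0.4491 0.1496 0.01  ]
 [0.6422 0.1283 0.01  ]
 [0.6351 0.0785 0.01  ]
 [0.4425 0.1011 0.01  ]] [0.5422206  0.11436693 0.01      ]
exp [0.64229902 0.16609954]
exp [0.63268714 0.08063837]
exp [0.44387758 0.10187391]
exp [0.45348945 0.18733508]
shift [-57.9 406.1  39.1] turn -7.8 cur yaw 165.8 pos [ 0.3994 -0.2469  0.1886] q6 -2.12
```

View pics/t3c.png

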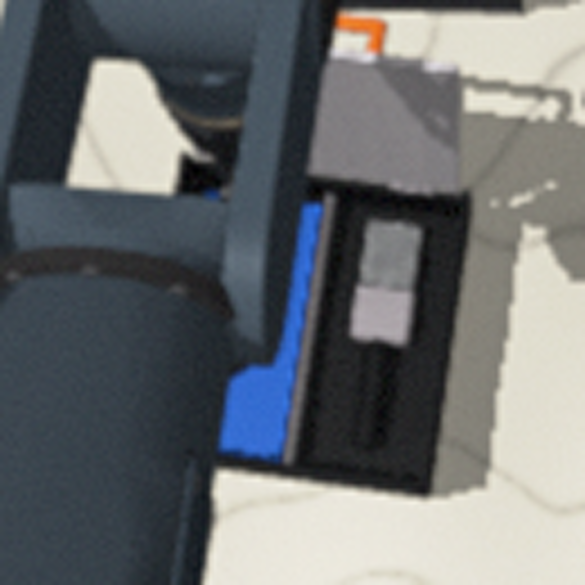

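The crop shows the pad edge by the rib about 2 mm from where I expected it, and the brush in the right-hand bay at (385,330). I'll carry the portafilter over.

Emit:
{"fn": "step_arm", "kwargs": {"targets": "0 8 0 0;0 25 0 0;0 55 0 -1;0 90 0 -2;0 125 0 -3;0 160 0 -4;0 195 0 -5;0 230 0 -6;0 265 0 -7;0 300 0 -7.8;-5 335 0 -7.8;-10 360 0 -7.8"}}

```text
t: 17.9
tcp_pos: [0.4975, 0.1016, 0.1886]
tool_rot: [0.055, 0.998, 0.0, -0.001]
force: [-0.5, -1.3, -2.5]
finger_gap: 0.182
gripper_force: 68.5
```

Emit:
{"fn": "step_arm", "kwargs": {"targets": "-8 15 0 0;-18 30 10 0;-28 38 20 0;-36 41 30 0;-40 41 35 0;-40 41 35 0;-40 41 35 0;-40 41 35 0"}}

```text
t: 18.7
tcp_pos: [0.5423, 0.1347, 0.1551]
tool_rot: [0.056, 0.998, -0.0, -0.0]
force: [-0.2, 0.5, -3.0]
finger_gap: 0.185
gripper_force: 68.5
```

```bash
python3 - <<'E'
from h import *
s=manip.sense(); print(s['t'],s['force'],s['finger_gap'])
go(.5548,.1307,.0195,173.6)
E
```

```text
18.7 [-0.23345463  0.45204897 -3.03029215] 0.18536544010231004
shift [-12.8  -2.5 135.6] turn -0.0 cur yaw 173.6 pos [0.5423 0.1347 0.1551] q6 -1.41
```

Emit:
{"fn": "step_arm", "kwargs": {"targets": "-8 -2.5 5 0;-12.8 -2.5 20 0;-12.8 -2.5 40 0;-12.8 -2.5 62 0;-12.8 -2.5 84 0;-12.8 -2.5 102 0;-12.8 -2.5 115 0;-12.8 -2.5 122 0;-12.8 -2.5 126 0;-12.8 -2.5 128 0;-12.8 -2.5 129 0;-12.8 -2.5 129 0"}}

```text
t: 19.9
tcp_pos: [0.5555, 0.1313, 0.0264]
tool_rot: [0.056, 0.998, 0.0, 0.001]
force: [0.6, -0.6, -3.9]
finger_gap: 0.18
gripper_force: 68.5
```

Emit:
{"fn": "step_arm", "kwargs": {"targets": "0 0 1 0;0 0 2 0;0 0 3 0;0 0 4 0;0 0 4.5 0;0 0 4.5 0"}}

```text
t: 20.5
tcp_pos: [0.5549, 0.1313, 0.0213]
tool_rot: [0.056, 0.998, -0.0, -0.0]
force: [0.4, 0.4, -2.9]
finger_gap: 0.179
gripper_force: 68.5
```

Emit:
{"fn": "step_arm", "kwargs": {"targets": "0 0 0.7 0;0 0 1.4 0;0 0 1.4 0;0 0 1.4 0"}}

```text
t: 20.9
tcp_pos: [0.5548, 0.1313, 0.0206]
tool_rot: [0.056, 0.998, -0.0, -0.0]
force: [-2.9, -0.0, 5.2]
finger_gap: 0.184
gripper_force: 69.4
```

Emit:
{"fn": "step_arm", "kwargs": {"targets": "0 0 0 0;0 0 0 0;0 0 0 0;0 0 -4 0;0 0 -12 0;0 0 -30 0;0 0 -60 0;0 0 -100 0;0 0 -140 0;0 0 -175 0;0 0 -200 0;0 0 -200 0", "gripper": 0.64}}

```text
t: 22.1
tcp_pos: [0.5581, 0.1319, 0.2248]
tool_rot: [0.055, 0.998, 0.001, 0.005]
force: [1.1, -0.6, 1.3]
finger_gap: 0.358
gripper_force: 0.0
```

Emit:
{"fn": "step_arm", "kwargs": {"targets": "10 0 0 0;40 0 0 0;70 0 0 0;80 0 0 0;80 0 0 0"}}

```text
t: 22.6
tcp_pos: [0.4731, 0.1405, 0.2189]
tool_rot: [0.055, 0.998, -0.0, -0.002]
force: [0.4, -0.2, 0.3]
finger_gap: 0.357
gripper_force: 0.0
```

```bash
python3 - <<'E'
from h import *
s,im=snap('wrist','w4.png'); print(s['t'],s['tcp_pos'],s['force'])
for n,z in [('pf_neck',.036),('portafilter',.01),('brush',.006),('flap_hinge',.058)]:
    print(n,[(np.round(d['position']),round(d['p'],2),np.round(ray('wrist',d['position'],z,s),4)[:2]) for d in manip.mark_of('wrist',n)[:1]])
E
```

```text
22.6 [0.4731149  0.14051032 0.21889976] [ 0.36414413 -0.17421002  0.26452789]
pf_neck [(array([282., 266.]), 0.76, array([0.5567, 0.1311]))]
portafilter [(array([283., 291.]), 0.73, array([0.6028, 0.127 ]))]
brush [(array([196., 243.]), 0.62, array([0.5329, 0.036 ]))]
flap_hinge [(array([238., 352.]), 0.94, array([0.6429, 0.0733]))]
```

View pics/w4.png

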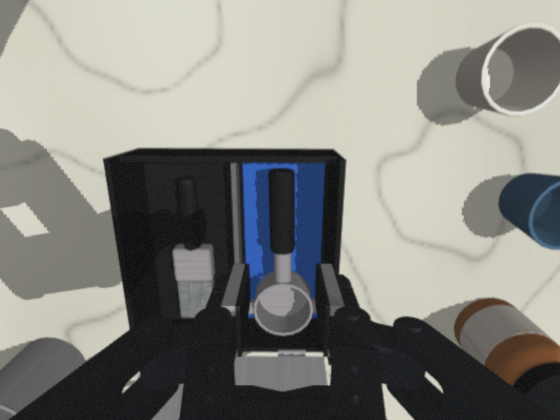

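The portafilter lies on the pad with its cup up (283,300), and the brush is in its own bay. Next I'll go behind the flap to swing it back.

```bash
python3 - <<'E'
from h import *
go(.473,.1405,.33,173.6); go(.7275,.0633,.33,173.6); go(.7275,.0633,.22,173.6)
E
```

```text
shift [   3.9    0.  -110.2] turn -0.0 cur yaw 173.6 pos [0.477  0.1401 0.2198] q6 -1.4
shift [-257.6  -48.2 -109.9] turn -0.0 cur yaw 173.6 pos [0.477  0.1401 0.2198] q6 -1.4
shift [-2.575e+02 -4.830e+01  1.000e-01] turn -0.0 cur yaw 173.6 pos [0.477  0.1401 0.2198] q6 -1.4
```

Emit:
{"fn": "step_arm", "kwargs": {"targets": "0 0 -20 0;0 0 -55 0;0 -5 -90 0;0 -15 -110 0;-20 -25 -112 0;-55 -35 -112 0;-95 -45 -112 0;-135 -48 -112 0;-175 -48 -112 0;-210 -48 -112 0;-240 -48 -112 0;-258 -48 -112 0", "gripper": 1}}

```text
t: 24.05
tcp_pos: [0.7294, 0.0627, 0.3306]
tool_rot: [0.056, 0.998, -0.0, 0.0]
force: [-0.8, 0.6, 0.4]
finger_gap: 0.002
gripper_force: 0.0
```

Emit:
{"fn": "step_arm", "kwargs": {"targets": "0 0 0 0;0 0 10 0;0 0 35 0;0 0 65 0;0 0 90 0;0 0 105 0;0 0 110 0;0 0 110 0"}}

```text
t: 24.85
tcp_pos: [0.7261, 0.0639, 0.2216]
tool_rot: [0.056, 0.998, -0.0, -0.0]
force: [0.6, 0.4, -0.9]
finger_gap: -0.002
gripper_force: 0.0
```

```bash
python3 - <<'E'
from h import *
s=manip.sense(); print(s['t'],s['force']);go(.7275,.0633,.22,173.6)
E
```

```text
24.85 [ 0.57292295  0.37534853 -0.94117549]
shift [-1.5 -0.4  1.6] turn 0.0 cur yaw 173.6 pos [0.7261 0.0639 0.2216] q6 -1.52
```

Emit:
{"fn": "step_arm", "kwargs": {"targets": "5 0 0 0;10 0 0 0;15 0 -1 0;21 0 -3 0;28 0 -5 0;35 0 -6 0;43 0 -7 0;51 0 -8 0;59 0 -9 0;68 0 -9 0;76 0 -9 0;84 0 -8 0"}}

```text
t: 26.05
tcp_pos: [0.6421, 0.0732, 0.2298]
tool_rot: [0.056, 0.998, -0.0, -0.0]
force: [1.6, -0.5, 1.3]
finger_gap: -0.003
gripper_force: 1.0
```

Emit:
{"fn": "step_arm", "kwargs": {"targets": "8 0 0 0;16 0 1 0;24 0 3 0;32 0 5 0;40 0 7 0;47 0 9.5 0;54 0 13 0;61 0 16 0;68 0 19 0;75 0 22 0;75 0 22 0"}}

```text
t: 27.15
tcp_pos: [0.5666, 0.0816, 0.2069]
tool_rot: [0.056, 0.998, -0.0, -0.002]
force: [1.1, 0.2, -0.5]
finger_gap: 0.0
gripper_force: 0.0
```

```bash
python3 - <<'E'
from h import *
s,im=snap('scene','s4.png'); print(s['t'],s['tcp_pos'],s['force'])
print([(d['position'],d['p']) for d in manip.mark_of('scene','flap_bar')])
cx=np.array([np.cos(-.112),np.sin(-.112),0])
for a in range(20,100,10):
  t=np.radians(a); print(a,np.round(proj('scene',np.array([.641,.073,.058])+cx*(-.182*np.cos(t)+.034*np.sin(t))+[0,0,.182*np.sin(t)+.034*np.cos(t)]),1))
cv2.imwrite('pics/s4c.png',cv2.resize(np.ascontiguousarray(im[100:300,220:460,::-1]),None,fx=2.5,fy=2.5))
E
```

```text
27.15 [0.5666158  0.08163972 0.20692843] [ 1.10668311  0.22516365 -0.53831988]
[([343.3, 170.5], 0.66)]
20 [335.7 178.6]
30 [337.8 173.9]
40 [340.2 171.2]
50 [342.8 170.9]
60 [345.6 173.1]
70 [348.4 178.1]
80 [351.3 185.8]
90 [353.9 196.3]
```

View pics/s4c.png

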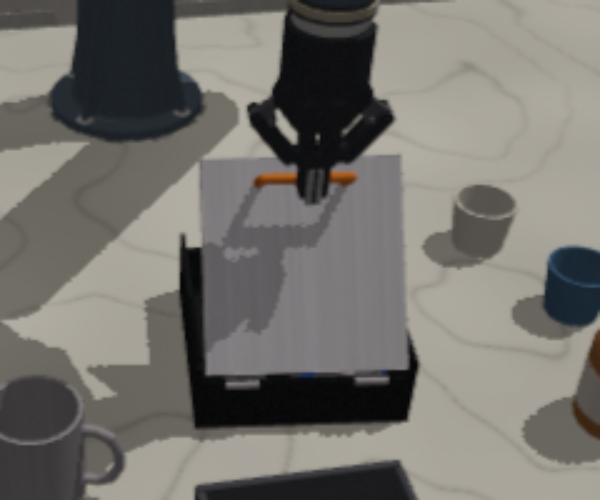

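The flap is at about 50°, with the fingers behind the bar at (315,185). I'll move onto the top of the bar and press it down along its arc.

Emit:
{"fn": "step_arm", "kwargs": {"targets": "-3 0 -10 0;-3 0 -30 0;-3 0 -42 0;8 0 -42 0;18 0 -42 0;18 0 -40 0;18 0 -40 0"}}

```text
t: 27.95
tcp_pos: [0.5495, 0.0836, 0.2471]
tool_rot: [0.056, 0.998, -0.0, -0.001]
force: [-0.1, 0.0, 0.4]
finger_gap: 0.002
gripper_force: 0.0
```

```bash
python3 - <<'E'
from h import *
s=manip.sense(); print(s['t'],s['force'])
h=np.array([.641,.073]); e=np.array([np.cos(-.112),np.sin(-.112)]); print((s['tcp_pos'][:2]-h)@e,(s['tcp_pos'][:2]-h)@[-e[1],e[0]],s['tcp_pos'][2])
E
```

```text
27.95 [-0.0889238   0.04748132  0.41375542]
-0.09214293163254608 0.00031511361174664347 0.24706019985812785
```

Emit:
{"fn": "step_arm", "kwargs": {"targets": "1 0 10 0;3 0 20 0;7 0 26 0;12.5 0 31 0;19 0 36 0;25.5 0 41 0;31.5 0 46 0;37.5 0 52 0;43 0 57.5 0;48.5 0 63.5 0;53.5 0 70 0;58.5 0 76 0"}}

```text
t: 29.15
tcp_pos: [0.4906, 0.0902, 0.171]
tool_rot: [0.056, 0.998, 0.0, -0.002]
force: [-2.3, 0.8, 3.9]
finger_gap: -0.0
gripper_force: 2.0
```

Emit:
{"fn": "step_arm", "kwargs": {"targets": "4.5 0 7 0;9 0 14 0;13 0 21 0;16.5 0 28 0;20 0 36 0;23 0 43 0;25.5 0 50 0;27.5 0 57 0;29 0 62 0;30 0 66 0;30.5 0 69 0;30.5 0 69 0"}}

```text
t: 30.35
tcp_pos: [0.4625, 0.0933, 0.1026]
tool_rot: [0.056, 0.998, -0.0, 0.0]
force: [0.6, -0.1, 0.6]
finger_gap: 0.001
gripper_force: 0.0
```

```bash
python3 - <<'E'
from h import *
s=manip.sense(); print(s['t'],s['force'])
h=np.array([.641,.073]); e=np.array([np.cos(-.112),np.sin(-.112)]); print((s['tcp_pos'][:2]-h)@e,s['tcp_pos'][2])
manip.snapshot('scene'); print([(d['position'],d['p']) for d in manip.mark_of('scene','flap_bar')])
for a in (0,2,5,10,20,50):
  t=np.radians(a); print(a,np.round(proj('scene',np.append(h,.058)+np.append(e,0)*(-.182*np.cos(t)+.034*np.sin(t))+[0,0,.182*np.sin(t)+.034*np.cos(t)]),1))
E
```

```text
30.35 [ 0.59655018 -0.12415377  0.63125278]
-0.17962596721123603 0.10261095502383782
[([331.0, 190.1], 0.63)]
0 [332.4 193.1]
2 [332.7 191.4]
5 [333.1 188.9]
10 [333.9 185.1]
20 [335.7 178.6]
50 [342.8 170.9]
```

Nearly shut. I'll press it home slowly.

Emit:
{"fn": "step_arm", "kwargs": {"targets": "0 0 1.5 0;1 0 3 0;1 0 4.5 0;1 0 5.5 0;1 0 6.5 0;1 0 7.5 0;1 0 7.5 0"}}

```text
t: 31.15
tcp_pos: [0.4614, 0.0935, 0.0966]
tool_rot: [0.056, 0.998, -0.0, 0.0]
force: [-2.2, 0.2, 12.6]
finger_gap: -0.001
gripper_force: 6.4
```

Emit:
{"fn": "step_arm", "kwargs": {"targets": "0 0 1.5 0;0 0 3 0;0 0 4 0;0 0 4 0;0 0 4 0"}}

```text
t: 31.65
tcp_pos: [0.4615, 0.0935, 0.0959]
tool_rot: [0.055, 0.998, -0.0, 0.002]
force: [-6.9, -0.7, 44.1]
finger_gap: 0.002
gripper_force: 21.9
```

Emit:
{"fn": "step_arm", "kwargs": {"targets": "0 0 -3 0;0 0 -12 0;0 0 -30 0;10 0 -60 0;30 0 -90 0;60 -20 -110 0;60 -50 -120 0;60 -90 -120 0;60 -130 -120 0;60 -160 -120 0;60 -160 -120 0;60 -160 -120 0"}}

```text
t: 32.85
tcp_pos: [0.3833, -0.0589, 0.2112]
tool_rot: [0.057, 0.998, 0.0, -0.001]
force: [-0.1, 0.3, -0.0]
finger_gap: -0.006
gripper_force: 0.0
```

```bash
python3 - <<'E'
from h import *
s,im=snap('scene','s5.png'); print(s['t'],s['tcp_pos'],s['force'])
print([(d['position'],d['p']) for d in manip.mark_of('scene','flap_bar')])
E
```

```text
32.85 [ 0.38333847 -0.05893568  0.21118833] [-0.11207731  0.34059293 -0.02626729]
[([325.9, 189.8], 0.94)]
```

View pics/s5.png

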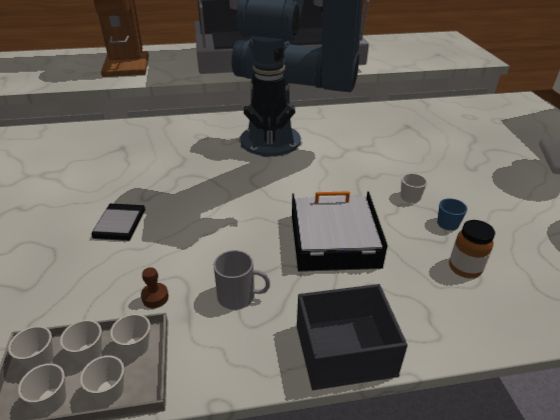

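The flap looks shut as at the start, with the bar at (332,196) and everything else in place. I'll compare the bar's pixels with the first picture, then hand in.

```bash
python3 - <<'E'
from h import *
def b(f):
    h=cv2.cvtColor(cv2.imread(f)[170:215,300:365],cv2.COLOR_BGR2HSV); m=(h[...,0]<18)&(h[...,1]>150)&(h[...,2]>90); return np.argwhere(m).mean(0),m.sum()
a,c=b('pics/s1.png'),b('pics/s5.png'); print(a,c)
if abs(a[0]-c[0]).max()<.6: print(manip.sign_off())
E
```

```text
(array([22.09473684, 32.6       ]), np.int64(95)) (array([23.34, 32.12]), np.int64(100))
```

The bar sits about 1 px lower than at the start, so the flap is at least as far shut as it was. It also held against a 44 N press at its nominal shut height. I'm handing in.

```bash
python3 -c "
from station import manip
print(manip.sign_off())"
```

```text
the job is handed in; nothing more can be done
None
```

The job is handed in at about 33 s: I opened the flap to its stop, set the portafilter cup-up on the blue pad, then swung the flap back and pressed it home (about 44 N at the fingertips); the brush was still in its bay when last seen and nothing else was disturbed.

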